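Clip the grater onto its catch box and stand it on the board

TASK

Make the lemon grater ready: set the grater plate straight down onto its catch box and press it home until both spring hooks, one at each end, click over it - firmly but gently, without ramming it. Then pick the whole grater up by the plate's frame, so that the two hooks prove themselves by carrying the box, and set it gently down to stand wholly and upright on the chopping board, leaving the lemon, the beaker and the honey jar where they are.

Things in the scene. Friction and masses are not known exactly. Their poses are not given: they have to be found in the camera images.
- grater_plate: Grater plate, loose, 0.14 kg: black plastic frame 212 long x 62 wide x 20 mm high round a toothed steel sheet 4 to 5 mm below the frame's top. Lies teeth up on the worktop. Origin: centre of its underside; x along its length, z up. Same both ways round: fits with either end at either hook. Can be gripped across its 62 mm width, best at mid-length.
- catch_box: White open plastic box, loose, 0.3 kg, 204 long x 54 wide (4 mm narrower than the plate on each side), rim 63 mm above its origin. Origin: centre of its underside at the feet's level; x along its length, z up. Its four soft feet give up to 5 mm when it is pressed with 7 to 17 N, and spring back. Clipped, the plate's underside lies flush on the rim (plate origin 63 mm above box origin).
- hook_a (a joint): Bend of the spring hook standing inside the box's +x end, rad: 0 = upright (free, or clicked over the plate), 0.05 to 0.08 just before it clicks. Shank 16 mm wide, 3 mm thick, outer face 93 mm from the box's middle; head points outward, overhangs 4.5 mm, flat catch face 7 mm above the rim, slope above it to the tip 16.5 mm above the rim.
- hook_b (a joint): The same for the hook at the -x end. Going down, the plate's ledges meet both slopes with its underside about 9 mm above the rim. Resistance grows to about 10 N an end (16 to 20 N together), drops as a hook springs over its ledge 1 to 2 mm above the rim, and the ends may click one after the other. After that pressing only loads the box; beyond 30 N would strain it.
- plate_end_a (a point): Point on the plate's underside, 100 mm from its middle toward its +x. Through this end goes an upright slot for a hook, 84 to 94 mm from the middle and 22 mm across; beyond it is a ledge, 6 mm thick at the underside and bevelled below, that the hook catches. Clipped and lifted, the box hangs 1 mm lower than flush.
- plate_end_b (a point): The same at the plate's -x end.
- box_end_a (a point): Point on the catch box's outer end face at its +x end (102 mm from the middle), at the level of its feet.
- box_end_b (a point): The same at the box's -x end.
- chopping_board: Wooden chopping board lying on the worktop, 340 x 260 x 22 mm, does not move; origin at the centre of its underside, x along its length. The grater is to stand on it, next to the lemon.
- lemon: Lemon, 78 x 55 x 56 mm, lying loose on the chopping board near one corner; origin at the underside below its middle.
- white_beaker: White beaker, 62 mm wide, 62 mm high, standing loose at the back; to be left alone.
- honey_jar: Squat honey jar with a cream lid, 51 mm wide, 54 mm high, standing loose behind the work; to be left alone.

How it is judged:
On the way, in this order (a step that is already met when the one before it is completed fails the run):
1. the plate is clipped onto the box: flush on the rim at both ends and both hooks sprung back over it (z of plate_end_a in the frame of catch_box between 0.06 and 0.0648 m and z of plate_end_b in the frame of catch_box between 0.06 and 0.0648 m and x of grater_plate in the frame of catch_box between -0.005 and 0.005 m and y of grater_plate in the frame of catch_box between -0.005 and 0.005 m and angle between the x axis of grater_plate and the x axis of catch_box, either way round below 0.06 rad and value of joint each of hook_a, hook_b below 0.02 rad), for 0.2 s.
2. the box hangs from the plate, which the fingers hold, clear of whatever it stood on and above the level of the board, still clipped (all of step 1 and height (world z) of catch_box above 0.026 m and contact force between the fingers and grater_plate above 1 N), for 0.2 s.
At the end, for the whole second after the job is handed in: The grater stands released and still on the board: feet on its top within 3 mm, upright within 0.05 rad, both box ends over the board; plate clipped: underside within 1.8 mm of the rim at both ends, middles within 5 mm, aligned within 0.06 rad, both hooks below 0.02 rad (all of step 1 and x of box_end_a in the frame of chopping_board between -0.17 and 0.17 m and y of box_end_a in the frame of chopping_board between -0.13 and 0.13 m and x of box_end_b in the frame of chopping_board between -0.17 and 0.17 m and y of box_end_b in the frame of chopping_board between -0.13 and 0.13 m and z of catch_box in the frame of chopping_board between 0.019 and 0.025 m and angle between catch_box's own z axis and vertical below 0.05 rad and linear speed of each of catch_box, grater_plate below 0.02 m/s); the robot touches nothing.
It fails at once if plate and box are pressed or knocked together with more than 45 N (contact force between grater_plate and catch_box above 45 N).
It fails at once if the box is pressed or set down on the board with more than 45 N (contact force between catch_box and chopping_board above 45 N).
It fails at once if the lemon is pushed more than 30 mm (distance of lemon from where it was at the start of the episode above 0.03 m).
It fails at once if the beaker or the honey jar is pushed more than 30 mm (distance of any of white_beaker, honey_jar from where it was at the start of the episode above 0.03 m).
It also fails if it takes over 51 s, if anything falls off the work surface, if the arm or the gripper's body presses on something with over 40 N, if the wrist force passes 120 N, or if a joint passes its speed limit or range.

ROBOT

A 6-joint arm with a two-finger parallel gripper is mounted at the origin on a cart in front of the work surface, level with it; the furniture and walls round the work are solid. World frame = base frame: x ahead of the robot, y to its left, z up, the work surface at z = 0. Lengths are in m, angles in rad, forces in N, time in s.
With the tool pointing down it reaches from about 0.275 to 0.975 m from the base axis. Payload 8.4 kg.
Tool frame: the origin (TCP) lies on the centre line of the jaws, within the pads' length; the fingertips stand 14 mm ahead of it and the grasp point (between the pads) lies 5 mm behind it; z points along the fingers, y is the line along which they close (so a half turn about z gives the same grasp; the last joint's range is limited). The gripper opens to 92 mm and grips with 3 to 60 N. Pads are 20 mm wide; open, the fingers measure 128 mm over their backs; the gripper's body (75 mm by 189 mm) begins 69 mm behind the grasp point.
Start: joints at [-1.257, 0.353, 1.633, -0, 1.155, -0.002], TCP at [0.194, -0.594, 0.229] pointing down, gripper open.
Joint ranges: [-2.63, 2.63], [-0.92, 2.1], [0.06, 2.66], [-1.3, 4.44], [0, 2.69], [-3.02, 3.02]. Speed limits (rad/s): [2.22, 2.22, 2.79, 3.14, 3.14, 3.14].

INTERFACE

Orientations are given as a unit quaternion [w, x, y, z].
In Python, from station import ctrl gives the robot as it stands.
- The arm moves only by the tool send_rows, never from a script. Its argument "series" is a list of rows, each an object of numbers: "gripper": the closure, from -1 (fully open) to 1 (shut); "dx", "dy", "dz": the shift along the tool's x, y, z in m; "twist": the turn about the tool's z in degrees. In form: [{"gripper": .., "dx": .., "dy": .., "dz": .., "twist": ..}, ...]. A call has exactly 5 rows; each row shifts and turns the commanded pose from where the row before left it, along the tool's axes as they then stand; what a row does not reach is not made up. A row lasts 1/10 s, in which the tool goes at most 50 mm and 8.59 degrees, less where a joint would pass 70% of its speed; a pose out of reach is approached as far as the arm can. A call is refused whole if a number of a shift passes 0.05 or a number of a turn 8.59, either way. A call with a gripper value outside its range is refused whole. The fingers move at their own pace and stop on an object; "newtons" is the grip in N (left out, the last holds). Time passes only in rows, so rows that do not move let the fingers close, or fill a call up. It gives the time, the measured TCP pose, the force, the opening and the grip force at its end, in the units of the state.
- ctrl.read_state(): the state, without advancing time (a new reading comes with each control period).
- ctrl.snapshot(name): name is "side" or "top" or "wrist"; returns a dict with "img" (384x512x3 uint8, red, green, blue), "z_map" (384x512 float32, m along the optical axis (not along the pixel's ray), 0 where there is no reading), "fx", "fy", "cx", "cy" (pixels), "k1" (the pictures are not rectified: a ray, as slopes to the right and down, at radius r is drawn at 1 + k1 r^2 times it, then the intrinsics apply), "view" (4x4, takes a point from world to camera coordinates). Camera axes: x right, y up, looking along -z (the intrinsics and any distortion apply to the point x, -y, -z); pixel columns grow to the right and rows downward; lengths in m; the calibration is good to about 2 mm. A picture is of the moment at which its call begins.
- ctrl.job_done(): hands the job in; it is judged then, once.
Trained networks look in a picture, given as the dict that the camera call returned (one of the last four; its "shot" number tells which), for a name from the list of things; names that differ only in an ending like _2 or _b are one class to them, and where a whole thing is asked for, a point or a joint stands for the part that bears it (a point fixed in the world has none). Each returns a list of dicts, best first, with "confidence" (0 to 1); they miss things now and then, are a little off and sometimes report something else, mostly with a low value. They report only what shows in the picture. A call takes as long as a camera call.
- ctrl.find_in(picture, name): "xy" ([column, row] as shares, 0 to 1, of the picture: columns of its width, rows of its height, amid what is visible of it).
- ctrl.masks_of(picture, name): "region" (384x512 bool, what is visible of it) and "xy" ([column, row] as shares, 0 to 1, of the picture: columns of its width, rows of its height, amid what is visible of it).
- ctrl.pinpoint(picture, name): "xy" ([column, row] as shares, 0 to 1, of the picture: columns of its width, rows of its height: a listed point, or the origin of a listed thing).
The state is a dict: "time": time; "qpos": joint angles; "joint_vel": joint speeds; "effort": joint torques, N m; "ee_pos": TCP position; "orientation": TCP orientation; "wrist_force": force on the tool from outside, world axes, zero at the start; "torque": the same for the moment, N m; "opening": opening from 0.0 (shut) to 1.0 (fully open); "finger_force": force on a finger pad.
Only numpy, scipy, OpenCV 4.12 (cv2) and the standard library are available. Lean on these libraries where they do the work, as an engineer would, in place of code of your own. Each camera call takes 0.05 s, during which the arm holds its last target. There are 200 camera calls.

## Working session

There is one attempt and no reset: what is moved stays moved. The work goes in short steps, Python scripts to look and compute and a tool call to move; the robot and the scene stay as the last step left them, time stands still between calls to the robot, and variables do not carry over. Pictures are saved under pics/ and viewed, at most 10 in all, crops included, and the job is handed in when it is done.

Besides the shell and the picture viewer there is one more tool, called after "Call:" in YAML: its name, and indented under it one key for each argument. send_rows: Moves the arm, as the interface text tells. Its arguments: {"type":"object","properties":{"series":{"type":"array","items":{"type":"object","properties":{"gripper":{"type":"number"},"dx":{"type":"number"},"dy":{"type":"number"},"dz":{"type":"number"},"twist":{"type":"number"}}}},"newtons":{"type":"number"}},"required":["series"]}

```bash
mkdir -p pics
cat > h.py <<'E'
import numpy as np, cv2
from station import ctrl
def world(s,u,v,z=None,d=None):
    # pixel -> world by depth d or on plane z
    x=(u-s['cx'])/s['fx']; y=(v-s['cy'])/s['fy']; xd,yd=x,y
    for _ in range(20):
        f=1+s['k1']*(x*x+y*y); x,y=xd/f,yd/f
    V=np.array(s['view']); R=V[:3,:3]; o=-R.T@V[:3,3]
    dirs=np.stack([x,-y,-np.ones_like(x)],-1)@R
    if d is not None: return o+dirs*np.asarray(d)[...,None]
    return o+dirs*((z-o[2])/dirs[...,2])[...,None]
def cloud(s,m):
    v,u=np.nonzero(m&(s['z_map']>0)); return world(s,u.astype(float),v.astype(float),d=s['z_map'][v,u])
def save(s,n): cv2.imwrite(f'pics/{n}.png',s['img'][...,::-1])
def rect(P): # xy min area rectangle: centre, long, short, angle of long
    (c,(w,h),a)=cv2.minAreaRect(P[:,:2].astype(np.float32)*1000)
    if w<h: w,h,a=h,w,a+90
    return np.round(c,1),round(w,1),round(h,1),round((a+90)%180-90,2)
E
cat > m.py <<'E'
from h import *
ims=[]
for n in ['top','side']:
    s=ctrl.snapshot(n); ims.append(s['img'])
    print(n, s['fx'],s['k1'], 'cam',np.round(-np.array(s['view'])[:3,:3].T@np.array(s['view'])[:3,3],3))
    for o in ['grater_plate','catch_box','chopping_board','lemon','white_beaker','honey_jar']:
        r=ctrl.masks_of(s,o)
        for q in r[:2]:
            P=cloud(s,q['region'])
            if len(P)<20: continue
            z=np.percentile(P[:,2],[2,50,98]); T=P[P[:,2]>z[2]-.012]
            print(o,round(q['confidence'],2),np.round(np.array(q['xy'])*[512,384]),'z',np.round(z*1000,1),'all',rect(P),'top',rect(T))
print(ctrl.read_state())
cv2.imwrite('pics/a.png',cv2.resize(np.vstack(ims)[...,::-1],None,fx=.78,fy=.78))
E
python3 m.py
```

```text
top 489.9762636923783 -0.02436326094556468 cam [ 0.334 -0.097  1.44 ]
grater_plate 0.88 [240. 210.] z [ 3.4 17.4 25.4] all (array([473.9, -49.7]), 211.5, 62.2, -12.47) top (array([473.9, -49.8]), 211.6, 62.0, -12.64)
chopping_board 0.59 [336. 180.] z [14.7 21.  27.2] all (array([ 564.9, -341.3]), 341.6, 266.3, 82.21) top (array([ 562.3, -341. ]), 341.6, 261.2, 82.21)
lemon 0.74 [388. 155.] z [52.7 69.5 79.3] all (array([ 615.8, -475.2]), 71.4, 45.7, 65.5) top (array([ 618.6, -477.4]), 51.2, 46.4, -78.12)
lemon 0.65 [249. 138.] z [15.8 53.2 61.6] all (array([679.1, -80.2]), 59.0, 47.4, -2.6) top (array([675.7, -80.2]), 39.8, 39.6, 42.34)
white_beaker 0.85 [118. 155.] z [ 0.8 25.5 65.2] all (array([641.5, 294.6]), 59.4, 58.0, 36.97) top (array([641.5, 294.6]), 59.4, 58.0, 36.97)
honey_jar 0.78 [249. 143.] z [16.3 53.1 61.6] all (array([672.1, -80.8]), 46.0, 45.7, -44.42) top (array([674.6, -80.3]), 39.8, 39.3, 26.65)
side 495.56835110540067 0.07420415263143673 cam [0.168 1.091 0.767]
grater_plate 0.98 [270. 208.] z [ 3.1 16.8 23. ] all (array([476.5, -49.8]), 225.1, 88.1, -20.23) top (
[... 1045 characters left out ...]
3.26)
{'time': 0.7, 'qpos': array([-1.25739406e+00,  3.52964789e-01,  1.63340217e+00, -1.33699681e-05,
        1.15519999e+00, -2.40567184e-03]), 'joint_vel': array([-0.00016518,  0.00050392, -0.00088528,  0.00076818, -0.00135562,
       -0.00150586]), 'effort': array([-3.43676256e-04, -5.93605614e+01, -3.34522319e+01,  6.95196236e-02,
        1.59287767e-02, -5.58719637e-05]), 'ee_pos': array([ 0.19410897, -0.59409663,  0.22860405]), 'orientation': array([ 1.36442732e-05,  9.87558626e-01,  1.57251265e-01, -4.05172913e-06]), 'wrist_force': array([ 0.31058831,  0.31423599, -0.30299374]), 'torque': array([0.02948868, 0.0181336 , 0.01604417]), 'finger_force': 0.0, 'opening': 1.0027914280225285}
```

View pics/a.png

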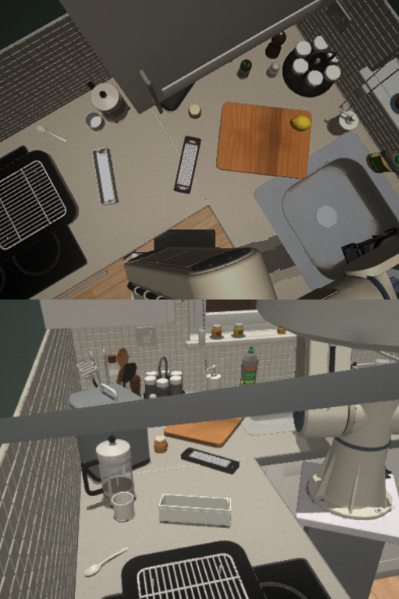

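Top view: plate at ~(240,210) px, board to its right with the lemon on its far corner, box at ~(135,226) px. The side view agrees. Now I'll move over the plate.

Call:
send_rows:
  series:
    - {"gripper": -1,"dx": 0.029,"dy": -0.029}
    - {"gripper": -1,"dx": 0.029,"dy": -0.029}
    - {"gripper": -1,"dx": 0.029,"dy": -0.029}
    - {"gripper": -1,"dx": 0.029,"dy": -0.029}
    - {"gripper": -1,"dx": 0.029,"dy": -0.029}

```text
invalid input at $.series[0]: expected keys gripper, dx, dy, dz, twist
```

Call:
send_rows:
  series:
    - {"gripper": -1,"dx": 0.029,"dy": -0.029}
    - {"gripper": -1,"dx": 0.029,"dy": -0.029}
    - {"gripper": -1,"dx": 0.029,"dy": -0.029}
    - {"gripper": -1,"dx": 0.029,"dy": -0.029}
    - {"gripper": -1,"dx": 0.029,"dy": -0.029}

```text
invalid input at $.series[0]: expected keys gripper, dx, dy, dz, twist
```

Call:
send_rows:
  series:
    - {"gripper": -1,"dx": 0.029,"dy": -0.028}
    - {"gripper": -1,"dx": 0.029,"dy": -0.028}
    - {"gripper": -1,"dx": 0.029,"dy": -0.028}
    - {"gripper": -1,"dx": 0.029,"dy": -0.028}
    - {"gripper": -1,"dx": 0.029,"dy": -0.028}

```text
invalid input at $.series[0]: expected keys gripper, dx, dy, dz, twist
```

Call:
send_rows:
  series:
    - {"gripper": -1,"twist": 7.6}
    - {"gripper": -1,"twist": 7.6}
    - {"gripper": -1,"twist": 7.6}
    - {"gripper": -1,"twist": 7.7}
    - {"gripper": -1}

```text
invalid input at $.series[0]: expected keys gripper, dx, dy, dz, twist
```

Call:
send_rows:
  series:
    - {"gripper": -1,"dx": 0.029,"dy": -0.029,"dz": 0,"twist": 0}
    - {"gripper": -1,"dx": 0.029,"dy": -0.029,"dz": 0,"twist": 0}
    - {"gripper": -1,"dx": 0.029,"dy": -0.029,"dz": 0,"twist": 0}
    - {"gripper": -1,"dx": 0.029,"dy": -0.029,"dz": 0,"twist": 0}
    - {"gripper": -1,"dx": 0.029,"dy": -0.029,"dz": 0,"twist": 0}

```text
time: 1.2
ee_pos: [0.2874, -0.4098, 0.2287]
orientation: [0.0, 0.988, 0.157, 0.0]
wrist_force: [0.5, 0.2, 0.6]
opening: 0.999
finger_force: 0.0
```

Call:
send_rows:
  series:
    - {"gripper": -1,"dx": 0.029,"dy": -0.029,"dz": 0,"twist": 0}
    - {"gripper": -1,"dx": 0.029,"dy": -0.029,"dz": 0,"twist": 0}
    - {"gripper": -1,"dx": 0.029,"dy": -0.029,"dz": 0,"twist": 0}
    - {"gripper": -1,"dx": 0.029,"dy": -0.029,"dz": 0,"twist": 0}
    - {"gripper": -1,"dx": 0.029,"dy": -0.029,"dz": 0,"twist": 0}

```text
time: 1.7
ee_pos: [0.3803, -0.2269, 0.2289]
orientation: [0.0, 0.988, 0.157, 0.0]
wrist_force: [1.0, 0.4, -0.1]
opening: 1.0
finger_force: 0.0
```

Call:
send_rows:
  series:
    - {"gripper": -1,"dx": 0.029,"dy": -0.028,"dz": 0,"twist": 0}
    - {"gripper": -1,"dx": 0.029,"dy": -0.028,"dz": 0,"twist": 0}
    - {"gripper": -1,"dx": 0.029,"dy": -0.028,"dz": 0,"twist": 0}
    - {"gripper": -1,"dx": 0.029,"dy": -0.028,"dz": 0,"twist": 0}
    - {"gripper": -1,"dx": 0.029,"dy": -0.028,"dz": 0,"twist": 0}

```text
time: 2.2
ee_pos: [0.4747, -0.0486, 0.2289]
orientation: [0.0, 0.988, 0.157, 0.0]
wrist_force: [1.3, -0.3, 0.3]
opening: 1.001
finger_force: 0.0
```

Call:
send_rows:
  series:
    - {"gripper": -1,"dx": 0,"dy": 0,"dz": 0,"twist": 7.6}
    - {"gripper": -1,"dx": 0,"dy": 0,"dz": 0,"twist": 7.6}
    - {"gripper": -1,"dx": 0,"dy": 0,"dz": 0,"twist": 7.6}
    - {"gripper": -1,"dx": 0,"dy": 0,"dz": 0,"twist": 7.7}
    - {"gripper": -1,"dx": 0,"dy": 0,"dz": 0,"twist": 0}

```text
time: 2.7
ee_pos: [0.4741, -0.0502, 0.2287]
orientation: [0.0, 0.994, -0.109, 0.0]
wrist_force: [0.3, -0.3, -0.1]
opening: 0.998
finger_force: 0.0
```

```bash
cat >> h.py <<'E'
def st():
    r=ctrl.read_state(); w,x,y,z=r['orientation']
    yaw=np.degrees(np.arctan2(2*(x*y+w*z),1-2*(y*y+z*z)))
    print('t',r['time'],'tcp mm',np.round(r['ee_pos']*1000,1),'yaw',round(yaw,2),'F',np.round(r['wrist_force'],1),'T',np.round(r['torque'],2),'open',round(r['opening'],3),'ff',round(r['finger_force'],1),'q',np.round(r['qpos'],2))
    return r['ee_pos']*1000,yaw
def goto(p,yaw_t=None):
    e,yaw=st(); a=np.radians(yaw); d=np.array(p)-e
    print('dx',round(d[0]*np.cos(a)+d[1]*np.sin(a),1),'dy',round(d[0]*np.sin(a)-d[1]*np.cos(a),1),'dz',round(-d[2],1),'twist after',None if yaw_t is None else round(yaw-yaw_t,2))
E
cat > m2.py <<'E'
from h import *
import sys
st()
for n in ['wrist','top']:
    s=ctrl.snapshot(n); save(s,sys.argv[1]+n)
    print(n,np.round(-np.array(s['view'])[:3,:3].T@np.array(s['view'])[:3,3],3))
    for o in sys.argv[2:]:
        for q in ctrl.masks_of(s,o)[:1]:
            P=cloud(s,q['region']); z=np.percentile(P[:,2],[2,50,98]); T=P[P[:,2]>z[2]-.012]
            print(o,round(q['confidence'],2),np.round(np.array(q['xy'])*[512,384]),'z',np.round(z*1000,1),'top',rect(T))
E
python3 m2.py b grater_plate
```

```text
t 2.7 tcp mm [474.1 -50.2 228.7] yaw -12.51 F [ 0.3 -0.3 -0.1] T [0.05 0.05 0.03] open 0.998 ff 0.0 q [-0.11  0.12  1.94 -0.    1.08  1.68]
wrist [ 0.542 -0.066  0.384]
grater_plate 0.9 [254. 170.] z [ 6.  15.7 20.6] top (array([470.7, -51.7]), 209.9, 62.2, -12.66)
top [ 0.334 -0.097  1.44 ]
grater_plate 0.94 [237. 226.] z [ 1.2 17.4 25. ] top (array([422.9, -38.1]), 107.8, 61.4, -12.24)
```

View pics/bwrist.png

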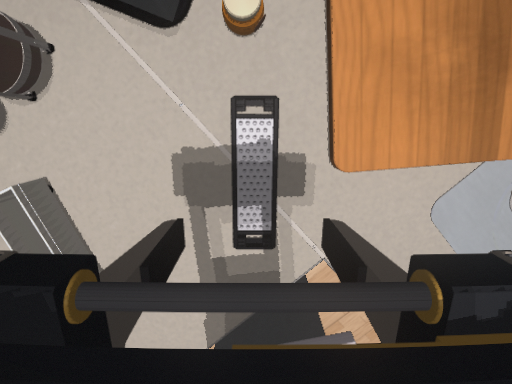

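Wrist view shows the plate at (255,172) px, clear of everything. Next I descend and grip.

Call:
send_rows:
  series:
    - {"gripper": -1,"dx": -0.002,"dy": 0.001,"dz": 0.04,"twist": 0}
    - {"gripper": -1,"dx": 0,"dy": 0,"dz": 0.04,"twist": 0}
    - {"gripper": -1,"dx": 0,"dy": 0,"dz": 0.04,"twist": 0}
    - {"gripper": -1,"dx": 0,"dy": 0,"dz": 0.04,"twist": 0}
    - {"gripper": -1,"dx": 0,"dy": 0,"dz": 0.03,"twist": 0}

```text
time: 3.4
ee_pos: [0.4711, -0.0508, 0.0366]
orientation: [0.0, 0.994, -0.107, -0.001]
wrist_force: [-0.3, -0.9, 0.3]
opening: 1.0
finger_force: 0.0
```

Call:
send_rows:
  series:
    - {"gripper": -1,"dx": 0,"dy": 0,"dz": 0.012,"twist": 0}
    - {"gripper": -1,"dx": 0,"dy": 0,"dz": 0.01,"twist": 0}
    - {"gripper": -1,"dx": 0,"dy": 0,"dz": 0,"twist": 0}
    - {"gripper": 1,"dx": 0,"dy": 0,"dz": 0,"twist": 0}
    - {"gripper": 1,"dx": 0,"dy": 0,"dz": 0,"twist": 0}
  newtons: 45

```text
time: 3.9
ee_pos: [0.4729, -0.0509, 0.0178]
orientation: [0.0, 0.994, -0.108, 0.001]
wrist_force: [0.3, 0.5, 0.4]
opening: 0.851
finger_force: 0.0
```

Call:
send_rows:
  series:
    - {"gripper": 1,"dx": 0,"dy": 0,"dz": 0,"twist": 0}
    - {"gripper": 1,"dx": 0,"dy": 0,"dz": 0,"twist": 0}
    - {"gripper": 1,"dx": 0,"dy": 0,"dz": 0,"twist": 0}
    - {"gripper": 1,"dx": 0,"dy": 0,"dz": 0,"twist": 0}
    - {"gripper": 1,"dx": 0,"dy": 0,"dz": 0,"twist": 0}

```text
time: 4.4
ee_pos: [0.4724, -0.0509, 0.0173]
orientation: [0.0, 0.994, -0.108, 0.001]
wrist_force: [-1.8, -0.9, 7.0]
opening: 0.671
finger_force: 45.0
```

Call:
send_rows:
  series:
    - {"gripper": 1,"dx": 0,"dy": 0,"dz": -0.01,"twist": 0}
    - {"gripper": 1,"dx": 0,"dy": 0,"dz": -0.03,"twist": 0}
    - {"gripper": 1,"dx": 0,"dy": 0,"dz": -0.05,"twist": 0}
    - {"gripper": 1,"dx": 0,"dy": 0,"dz": -0.05,"twist": 0}
    - {"gripper": 1,"dx": 0,"dy": 0,"dz": -0.04,"twist": 0}

```text
time: 4.9
ee_pos: [0.4719, -0.0508, 0.1998]
orientation: [-0.0, 0.994, -0.108, 0.001]
wrist_force: [1.2, 1.0, -3.4]
opening: 0.672
finger_force: 45.0
```

Call:
send_rows:
  series:
    - {"gripper": 1,"dx": -0.013,"dy": -0.038,"dz": 0,"twist": 0}
    - {"gripper": 1,"dx": -0.013,"dy": -0.038,"dz": 0,"twist": 0}
    - {"gripper": 1,"dx": -0.013,"dy": -0.038,"dz": 0,"twist": 0}
    - {"gripper": 1,"dx": -0.013,"dy": -0.038,"dz": 0,"twist": 0}
    - {"gripper": 1,"dx": -0.013,"dy": -0.038,"dz": 0,"twist": 0}

```text
time: 5.4
ee_pos: [0.4485, 0.1501, 0.1972]
orientation: [-0.0, 0.994, -0.108, 0.0]
wrist_force: [0.8, -0.0, -1.5]
opening: 0.667
finger_force: 45.0
```

Call:
send_rows:
  series:
    - {"gripper": 1,"dx": 0,"dy": 0,"dz": 0,"twist": -7.5}
    - {"gripper": 1,"dx": 0,"dy": 0,"dz": 0,"twist": -7.5}
    - {"gripper": 1,"dx": 0,"dy": 0,"dz": 0,"twist": -7.5}
    - {"gripper": 1,"dx": 0,"dy": 0,"dz": 0,"twist": 0}
    - {"gripper": 1,"dx": 0,"dy": 0,"dz": 0,"twist": 0}

```text
time: 5.9
ee_pos: [0.449, 0.1486, 0.1969]
orientation: [-0.0, 0.996, 0.086, 0.0]
wrist_force: [-0.4, 0.0, -1.7]
opening: 0.667
finger_force: 45.0
```

```bash
python3 m2.py c catch_box grater_plate
```

```text
t 5.9 tcp mm [449.  148.6 196.9] yaw 9.87 F [-0.4  0.  -1.7] T [ 0.04  0.03 -0.  ] open 0.667 ff 45.0 q [0.32 0.15 1.98 0.   1.01 1.71]
wrist [0.518 0.16  0.353]
catch_box 0.74 [159. 168.] z [ 8.9 23.5 63.9] top (array([438.8, 234.8]), 193.6, 91.5, 10.48)
grater_plate 0.98 [254. 179.] z [185.2 195.2 200. ] top (array([461. , 150.6]), 184.5, 63.2, 9.76)
top [ 0.334 -0.097  1.44 ]
catch_box 0.58 [138. 242.] z [  5.4  15.  652.3] top (array([362.5,  79.6]), 42.4, 18.8, -18.41)
grater_plate 0.6 [166. 205.] z [  0.5 197.2 357. ] top (array([418.8,  73.1]), 148.8, 2.7, 15.4)
```

View pics/cwrist.png

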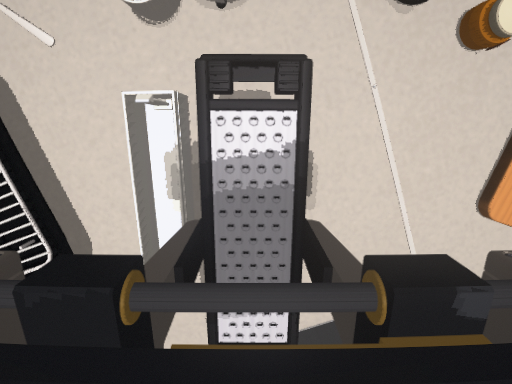

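Wrist view shows the held plate with its far end at (254,57) px, and the box beside it with its far rim corners at (123,92) and (181,92). I'll measure both in the tool frame from the depth.

```bash
cat > m3.py <<'E'
from h import *
e,yaw=st(); a=np.radians(yaw); R=np.array([[np.cos(a),np.sin(a)],[np.sin(a),-np.cos(a)]])
for n in ['wrist','side']:
    s=ctrl.snapshot(n); C=cloud(s,np.ones((384,512),bool))*1000
    T=(C[:,:2]-e[:2])@R.T; Z=C[:,2]
    # box rim
    m=(Z>56)&(Z<69)&(np.hypot(C[:,0]-431,C[:,1]-256)<125); B=C[m]
    print(n,'rim n',m.sum(),'z',np.percentile(Z[m],[5,50,95]).round(1),rect(B/1000)); t=T[m]
    print(' tool x',np.percentile(t[:,0],[1,50,99]).round(1),'y',np.percentile(t[:,1],[1,50,99]).round(1))
    for k in (60,40,20,0,-20): # lateral edges by x bin
        b=t[abs(t[:,0]-k)<8]
        if len(b)>5: print('   x',k,'y',b[:,1].min().round(1),b[:,1].max().round(1))
    h=(Z>70)&(Z<90)&(np.hypot(C[:,0]-431,C[:,1]-256)<125)
    if h.sum(): print(' hooks',h.sum(),T[h].min(0).round(1),T[h].max(0).round(1))
    m=(Z>175)&(Z<215)&(abs(T[:,1])<45)&(abs(T[:,0])<125); t=T[m]
    print(' plate z',np.percentile(Z[m],[2,50,98]).round(1) if m.sum() else 0)
    if m.sum():
      print(' plate x',np.percentile(t[:,0],[.3,99.7]).round(1))
      for k in (90,75,60,40,-60,-90):
        b=t[abs(t[:,0]-k)<6]
        if len(b)>5: print('   x',k,'y',np.percentile(b[:,1],[1,99]).round(1), 'z',np.percentile(Z[m][abs(t[:,0]-k)<6],90).round(1))
E
python3 m3.py
```

```text
t 6.2 tcp mm [449.2 148.6 196.6] yaw 10.02 F [ 0.6 -0.4 -2.4] T [0.03 0.   0.02] open 0.669 ff 45.0 q [0.32 0.15 1.98 0.   1.01 1.71]
wrist rim n 1618 z [56.7 61.8 63.5] (array([435.3, 252.8]), 194.0, 55.3, 10.31)
 tool x [-83.6  37.2 101.1] y [-132.2 -128.8  -77.5]
   x 60 y -132.1 -77.8
   x 40 y -131.6 -77.8
   x 20 y -132.7 -77.5
   x 0 y -132.6 -77.4
   x -20 y -132.3 -77.2
 hooks 128 [  89.5 -113. ] [ 96.6 -98.1]
 plate z [185.1 195.1 205.2]
 plate x [-78.8 103.9]
   x 90 y [-29.4  31.1] z 199.2
   x 75 y [-29.2  30.7] z 199.4
   x 60 y [-29.3  30.6] z 198.6
   x 40 y [-29.9  30.5] z 198.7
   x -60 y [-29.9  30.5] z 198.9
side rim n 571 z [56.5 60.3 64.2] (array([431.3, 255.4]), 203.1, 61.2, 10.27)
 tool x [-100.     0.4  101.5] y [-137.7 -120.3  -79.8]
   x 60 y -139.1 -80.0
   x 40 y -137.6 -79.7
   x 20 y -138.3 -81.1
   x 0 y -137.2 -79.6
   x -20 y -137.3 -77.6
 hooks 43 [ -94.8 -119.1] [ 97.7 -99.7]
 plate z [182.2 196.  202.2]
 plate x [-105.1  104.7]
   x 90 y [-34.7  28.6] z 200.3
   x 75 y [-34.2  26.4] z 200.3
   x 60 y [-35.9  26.5] z 200.3
   x 40 y [-34.9  25.3] z 199.8
   x -60 y [-35.2  27.9] z 199.3
   x -90 y [-34.9  26.7] z 200.9
```

Call:
send_rows:
  series:
    - {"gripper": 1,"dx": 0.001,"dy": -0.025,"dz": 0,"twist": -0.2}
    - {"gripper": 1,"dx": 0,"dy": -0.03,"dz": 0,"twist": 0}
    - {"gripper": 1,"dx": 0,"dy": -0.03,"dz": 0,"twist": 0}
    - {"gripper": 1,"dx": 0,"dy": -0.0204,"dz": 0,"twist": 0}
    - {"gripper": 1,"dx": 0,"dy": 0,"dz": 0.03,"twist": 0}

```text
time: 6.8
ee_pos: [0.4337, 0.2563, 0.1693]
orientation: [-0.002, 0.996, 0.09, 0.003]
wrist_force: [-0.3, -0.7, -1.5]
opening: 0.673
finger_force: 45.0
```

Call:
send_rows:
  series:
    - {"gripper": 1,"dx": 0,"dy": 0,"dz": 0.025,"twist": 0}
    - {"gripper": 1,"dx": 0,"dy": 0,"dz": 0.02,"twist": 0}
    - {"gripper": 1,"dx": 0,"dy": 0,"dz": 0.009,"twist": 0}
    - {"gripper": 1,"dx": 0,"dy": 0,"dz": 0,"twist": 0}
    - {"gripper": 1,"dx": 0,"dy": 0,"dz": 0,"twist": 0}

```text
time: 7.3
ee_pos: [0.4319, 0.2528, 0.1132]
orientation: [-0.0, 0.996, 0.09, 0.0]
wrist_force: [-1.4, -1.4, -2.1]
opening: 0.671
finger_force: 45.0
```

```bash
cat > m4.py <<'E'
from h import *
import sys
e,yaw=st(); a=np.radians(yaw); R=np.array([[np.cos(a),np.sin(a)],[np.sin(a),-np.cos(a)]])
s=ctrl.snapshot('side'); C=cloud(s,np.ones((384,512),bool))*1000; T=(C[:,:2]-e[:2])@R.T; Z=C[:,2]
u=e[2]-17.3
for nm,lo,hi in (('plate',u+8,u+25),('rim',57,68),('hooks',71,82)):
    m=(Z>lo)&(Z<hi)&(abs(T[:,0])<125)&(abs(T[:,1])<60); t=T[m]
    if m.sum()>10: print(nm,m.sum(),'x',np.percentile(t[:,0],[0,1,99,100]).round(1),'y',np.percentile(t[:,1],[0,1,99,100]).round(1),'z',np.percentile(Z[m],[1,50,99]).round(1))
# crop
V=np.array(s['view']); c=V[:3,:3]@np.r_[e[:2]/1000,.07]+V[:3,3]; x,y=c[0]/-c[2],-c[1]/-c[2]; f=1+s['k1']*(x*x+y*y)
U,W=int(s['cx']+s['fx']*x*f),int(s['cy']+s['fy']*y*f)
cv2.imwrite(f'pics/{sys.argv[1]}.png',cv2.resize(s['img'][max(W-60,0):W+60,max(U-80,0):U+80,::-1],None,fx=4,fy=4))
w=ctrl.snapshot('wrist'); save(w,sys.argv[1]+'w')
E
python3 m4.py d
```

```text
t 7.3 tcp mm [431.9 252.8 113.2] yaw 10.28 F [-1.4 -1.4 -2.1] T [0.03 0.   0.  ] open 0.671 ff 45.0 q [0.53 0.31 2.   0.   0.83 1.92]
plate 1754 x [-105.6 -103.7  103.1  106. ] y [-49.6 -47.3  27.6  32.2] z [104.2 111.9 118.6]
rim 288 x [-101.5 -101.2  101.   101.2] y [-33.9 -32.1   2.8   8.8] z [57.1 60.8 66.2]
hooks 16 x [-95.9 -95.9  96.6  96.9] y [-12.9 -12.8  -4.5  -4.5] z [71.4 73.9 77.1]
```

View pics/d.png

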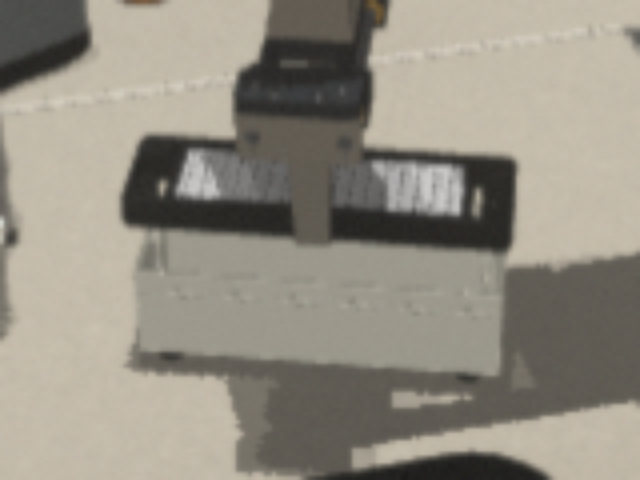

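The crop shows the plate held level just above the box, aligned at both ends (hook shanks at (160,245) and (490,265)). I'll descend carefully.

Call:
send_rows:
  series:
    - {"gripper": 1,"dx": 0,"dy": 0,"dz": 0.006,"twist": 0}
    - {"gripper": 1,"dx": 0,"dy": 0,"dz": 0.006,"twist": 0}
    - {"gripper": 1,"dx": 0,"dy": 0,"dz": 0.004,"twist": 0}
    - {"gripper": 1,"dx": 0,"dy": 0,"dz": 0,"twist": 0}
    - {"gripper": 1,"dx": 0,"dy": 0,"dz": 0,"twist": 0}

```text
time: 7.9
ee_pos: [0.4313, 0.2526, 0.0964]
orientation: [0.0, 0.996, 0.09, -0.0]
wrist_force: [-0.3, -0.8, -2.0]
opening: 0.672
finger_force: 45.0
```

Call:
send_rows:
  series:
    - {"gripper": 1,"dx": 0,"dy": 0,"dz": 0.001,"twist": 0}
    - {"gripper": 1,"dx": 0,"dy": 0,"dz": 0.001,"twist": 0}
    - {"gripper": 1,"dx": 0,"dy": 0,"dz": 0.001,"twist": 0}
    - {"gripper": 1,"dx": 0,"dy": 0,"dz": 0.001,"twist": 0}
    - {"gripper": 1,"dx": 0,"dy": 0,"dz": 0.001,"twist": 0}

```text
time: 8.4
ee_pos: [0.4315, 0.2526, 0.0915]
orientation: [-0.0, 0.996, 0.09, 0.0]
wrist_force: [1.0, -0.2, -1.7]
opening: 0.674
finger_force: 45.0
```

Call:
send_rows:
  series:
    - {"gripper": 1,"dx": 0,"dy": 0,"dz": 0.001,"twist": 0}
    - {"gripper": 1,"dx": 0,"dy": 0,"dz": 0.001,"twist": 0}
    - {"gripper": 1,"dx": 0,"dy": 0,"dz": 0.001,"twist": 0}
    - {"gripper": 1,"dx": 0,"dy": 0,"dz": 0,"twist": 0}
    - {"gripper": 1,"dx": 0,"dy": 0,"dz": 0,"twist": 0}

```text
time: 8.9
ee_pos: [0.4317, 0.2527, 0.0888]
orientation: [-0.0, 0.996, 0.09, 0.0]
wrist_force: [0.7, 0.3, 0.4]
opening: 0.668
finger_force: 45.0
```

Call:
send_rows:
  series:
    - {"gripper": 1,"dx": 0,"dy": 0,"dz": 0.001,"twist": 0}
    - {"gripper": 1,"dx": 0,"dy": 0,"dz": 0.001,"twist": 0}
    - {"gripper": 1,"dx": 0,"dy": 0,"dz": 0.001,"twist": 0}
    - {"gripper": 1,"dx": 0,"dy": 0,"dz": 0,"twist": 0}
    - {"gripper": 1,"dx": 0,"dy": 0,"dz": 0,"twist": 0}

```text
time: 9.4
ee_pos: [0.4318, 0.2528, 0.0859]
orientation: [-0.0, 0.996, 0.09, 0.0]
wrist_force: [-0.0, -0.0, 6.0]
opening: 0.673
finger_force: 45.0
```

Call:
send_rows:
  series:
    - {"gripper": 1,"dx": 0,"dy": 0,"dz": 0.001,"twist": 0}
    - {"gripper": 1,"dx": 0,"dy": 0,"dz": 0.001,"twist": 0}
    - {"gripper": 1,"dx": 0,"dy": 0,"dz": 0.001,"twist": 0}
    - {"gripper": 1,"dx": 0,"dy": 0,"dz": 0,"twist": 0}
    - {"gripper": 1,"dx": 0,"dy": 0,"dz": 0,"twist": 0}

```text
time: 9.9
ee_pos: [0.4321, 0.253, 0.0832]
orientation: [-0.0, 0.996, 0.09, 0.001]
wrist_force: [-0.1, 0.6, 8.8]
opening: 0.671
finger_force: 45.0
```

Call:
send_rows:
  series:
    - {"gripper": 1,"dx": 0,"dy": 0,"dz": 0.001,"twist": 0}
    - {"gripper": 1,"dx": 0,"dy": 0,"dz": 0.001,"twist": 0}
    - {"gripper": 1,"dx": 0,"dy": 0,"dz": 0.001,"twist": 0}
    - {"gripper": 1,"dx": 0,"dy": 0,"dz": 0,"twist": 0}
    - {"gripper": 1,"dx": 0,"dy": 0,"dz": 0,"twist": 0}

```text
time: 10.4
ee_pos: [0.4322, 0.2532, 0.0805]
orientation: [-0.0, 0.996, 0.09, 0.001]
wrist_force: [-1.2, -0.7, 12.6]
opening: 0.671
finger_force: 45.0
```

Call:
send_rows:
  series:
    - {"gripper": 1,"dx": 0,"dy": 0,"dz": 0.001,"twist": 0}
    - {"gripper": 1,"dx": 0,"dy": 0,"dz": 0.001,"twist": 0}
    - {"gripper": 1,"dx": 0,"dy": 0,"dz": 0,"twist": 0}
    - {"gripper": 1,"dx": 0,"dy": 0,"dz": 0,"twist": 0}
    - {"gripper": 1,"dx": 0,"dy": 0,"dz": 0,"twist": 0}

```text
time: 10.9
ee_pos: [0.4317, 0.2528, 0.0779]
orientation: [-0.0, 0.996, 0.09, 0.0]
wrist_force: [-0.7, -0.5, 6.8]
opening: 0.668
finger_force: 45.0
```

```bash
python3 m4.py e
```

```text
t 10.9 tcp mm [431.7 252.8  77.9] yaw 10.29 F [-0.7 -0.5  6.8] T [0.09 0.08 0.06] open 0.668 ff 45.0 q [0.53 0.37 2.02 0.   0.75 1.92]
plate 1657 x [-105.6 -103.9  103.3  106.2] y [-49.2 -47.   27.2  31.6] z [69.  76.5 82.8]
rim 270 x [-105.4 -103.3  102.   103.4] y [-44.3 -42.8  23.3  24.2] z [57.1 64.4 67.9]
hooks 1534 x [-105.6 -103.6  103.4  106.2] y [-49.2 -46.4  27.4  31.6] z [71.4 76.6 81.7]
```

Call:
send_rows:
  series:
    - {"gripper": 1,"dx": 0,"dy": 0,"dz": 0.001,"twist": 0}
    - {"gripper": 1,"dx": 0,"dy": 0,"dz": 0.001,"twist": 0}
    - {"gripper": 1,"dx": 0,"dy": 0,"dz": 0,"twist": 0}
    - {"gripper": 1,"dx": 0,"dy": 0,"dz": 0,"twist": 0}
    - {"gripper": 1,"dx": 0,"dy": 0,"dz": 0,"twist": 0}

```text
time: 11.5
ee_pos: [0.4318, 0.2529, 0.0762]
orientation: [-0.0, 0.996, 0.09, 0.0]
wrist_force: [-2.2, -0.5, 10.4]
opening: 0.67
finger_force: 45.0
```

Call:
send_rows:
  series:
    - {"gripper": 1,"dx": 0,"dy": 0,"dz": 0.001,"twist": 0}
    - {"gripper": 1,"dx": 0,"dy": 0,"dz": 0.001,"twist": 0}
    - {"gripper": 1,"dx": 0,"dy": 0,"dz": 0,"twist": 0}
    - {"gripper": 1,"dx": 0,"dy": 0,"dz": 0,"twist": 0}
    - {"gripper": 1,"dx": 0,"dy": 0,"dz": 0,"twist": 0}

```text
time: 12.0
ee_pos: [0.4314, 0.2528, 0.0751]
orientation: [-0.0, 0.996, 0.09, 0.0]
wrist_force: [-8.3, -2.6, 25.3]
opening: 0.664
finger_force: 45.0
```

Call:
send_rows:
  series:
    - {"gripper": 1,"dx": 0,"dy": 0,"dz": -0.002,"twist": 0}
    - {"gripper": 1,"dx": 0,"dy": 0,"dz": -0.002,"twist": 0}
    - {"gripper": 1,"dx": 0,"dy": 0,"dz": -0.001,"twist": 0}
    - {"gripper": 1,"dx": 0,"dy": 0,"dz": 0,"twist": 0}
    - {"gripper": 1,"dx": 0,"dy": 0,"dz": 0,"twist": 0}

```text
time: 12.5
ee_pos: [0.4317, 0.2528, 0.0787]
orientation: [-0.0, 0.996, 0.09, 0.0]
wrist_force: [-0.8, 0.6, 5.6]
opening: 0.671
finger_force: 45.0
```

```bash
python3 m4.py f
python3 - <<'E'
import cv2
a=cv2.resize(cv2.imread('pics/f.png'),None,fx=.8,fy=.8); b=cv2.imread('pics/fw.png')[:260,120:400]
b=cv2.resize(b,None,fx=384/260,fy=384/260)[:, :288]
b=cv2.resize(cv2.imread('pics/fw.png')[:150,160:350],(288,227)); c=cv2.copyMakeBorder(b,0,384-227,0,0,cv2.BORDER_CONSTANT)
cv2.imwrite('pics/f2.png',cv2.hconcat([a,c]))
E
```

```text
t 12.5 tcp mm [431.7 252.8  78.7] yaw 10.29 F [-0.8  0.6  5.6] T [ 0.14 -0.04  0.06] open 0.671 ff 45.0 q [0.53 0.37 2.02 0.   0.75 1.92]
plate 1676 x [-105.7 -103.8  103.2  106.4] y [-48.6 -46.2  26.5  30.7] z [69.8 77.2 83.1]
rim 245 x [-105.8 -102.4  102.   103.6] y [-42.5 -41.4  23.3  24.7] z [57.1 64.4 67.8]
hooks 1531 x [-105.7 -103.8  103.2  105.2] y [-48.6 -46.   26.7  30.7] z [71.2 77.2 81.8]
```

View pics/f2.png

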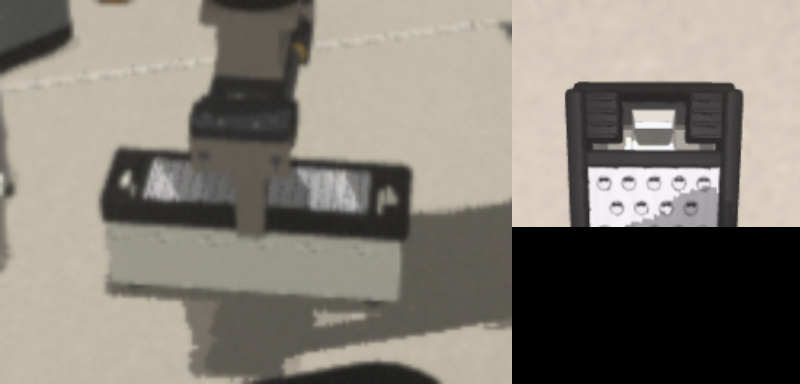

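The plate sits flush on the box, and white hook heads show through both end slots at (125,182) and (386,202). Now I'll lift gently.

Call:
send_rows:
  series:
    - {"gripper": 1,"dx": 0,"dy": 0,"dz": -0.002,"twist": 0}
    - {"gripper": 1,"dx": 0,"dy": 0,"dz": -0.004,"twist": 0}
    - {"gripper": 1,"dx": 0,"dy": 0,"dz": -0.006,"twist": 0}
    - {"gripper": 1,"dx": 0,"dy": 0,"dz": -0.006,"twist": 0}
    - {"gripper": 1,"dx": 0,"dy": 0,"dz": 0,"twist": 0}

```text
time: 13.1
ee_pos: [0.4317, 0.2527, 0.0973]
orientation: [-0.0, 0.996, 0.09, 0.0]
wrist_force: [1.1, 0.3, -5.9]
opening: 0.671
finger_force: 45.0
```

Call:
send_rows:
  series:
    - {"gripper": 1,"dx": 0,"dy": 0,"dz": -0.015,"twist": 0}
    - {"gripper": 1,"dx": 0,"dy": 0,"dz": -0.02,"twist": 0}
    - {"gripper": 1,"dx": 0,"dy": 0,"dz": -0.02,"twist": 0}
    - {"gripper": 1,"dx": 0,"dy": 0,"dz": -0.01,"twist": 0}
    - {"gripper": 1,"dx": 0,"dy": 0,"dz": 0,"twist": 0}

```text
time: 13.6
ee_pos: [0.4321, 0.253, 0.1627]
orientation: [-0.001, 0.996, 0.09, 0.001]
wrist_force: [0.8, -0.9, -5.1]
opening: 0.67
finger_force: 45.0
```

```bash
python3 m4.py g
python3 - <<'E'
from h import *
goto([568,-301,161],-7.8)
E
```

```text
t 13.6 tcp mm [432.1 253.  162.7] yaw 10.29 F [ 0.8 -0.9 -5.1] T [ 0.05 -0.02  0.03] open 0.67 ff 45.0 q [0.53 0.24 1.96 0.   0.94 1.92]
plate 1859 x [-105.7 -104.   103.2  105.7] y [-48.7 -45.5  27.4  29.8] z [153.8 162.5 168.6]
t 13.7 tcp mm [431.1 252.4 161. ] yaw 10.29 F [-0.1 -0.7 -4.6] T [-0.03  0.04  0.01] open 0.667 ff 45.0 q [0.53 0.24 1.96 0.   0.94 1.92]
dx 35.8 dy 569.0 dz 0.0 twist after 18.09
```

View pics/g.png

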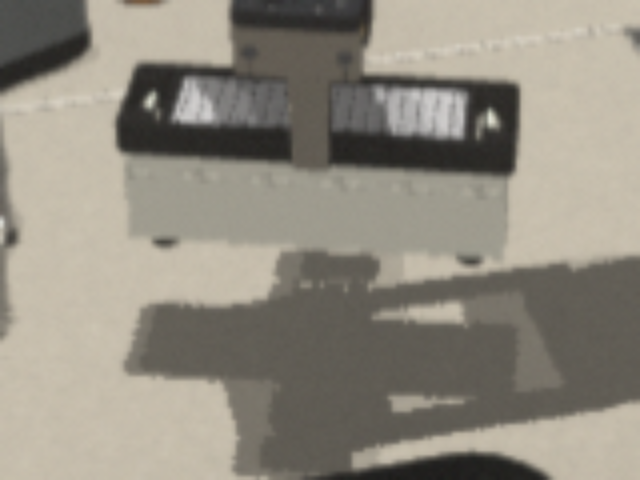

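The grater hangs level from both hooks, with its feet clear of the worktop. I'll carry it to the board.

Call:
send_rows:
  series:
    - {"gripper": 1,"dx": 0.002,"dy": 0.015,"dz": 0,"twist": 0}
    - {"gripper": 1,"dx": 0.002,"dy": 0.03,"dz": 0,"twist": 0}
    - {"gripper": 1,"dx": 0.003,"dy": 0.038,"dz": 0,"twist": 0}
    - {"gripper": 1,"dx": 0.003,"dy": 0.038,"dz": 0,"twist": 0}
    - {"gripper": 1,"dx": 0.003,"dy": 0.038,"dz": 0,"twist": 0}

```text
time: 14.2
ee_pos: [0.4722, 0.0962, 0.1606]
orientation: [0.0, 0.996, 0.09, -0.001]
wrist_force: [1.0, -0.2, -5.6]
opening: 0.67
finger_force: 45.0
```

Call:
send_rows:
  series:
    - {"gripper": 1,"dx": 0.002,"dy": 0.04,"dz": 0,"twist": 0}
    - {"gripper": 1,"dx": 0.002,"dy": 0.04,"dz": 0,"twist": 0}
    - {"gripper": 1,"dx": 0.002,"dy": 0.04,"dz": 0,"twist": 0}
    - {"gripper": 1,"dx": 0.002,"dy": 0.04,"dz": 0,"twist": 0}
    - {"gripper": 1,"dx": 0.002,"dy": 0.04,"dz": 0,"twist": 0}

```text
time: 14.7
ee_pos: [0.5174, -0.0989, 0.1605]
orientation: [-0.0, 0.996, 0.09, -0.001]
wrist_force: [0.8, 0.3, -5.1]
opening: 0.67
finger_force: 45.0
```

Call:
send_rows:
  series:
    - {"gripper": 1,"dx": 0.002,"dy": 0.04,"dz": 0,"twist": 0}
    - {"gripper": 1,"dx": 0.002,"dy": 0.04,"dz": 0,"twist": 0}
    - {"gripper": 1,"dx": 0.002,"dy": 0.04,"dz": 0,"twist": 0}
    - {"gripper": 1,"dx": 0.002,"dy": 0.038,"dz": 0,"twist": 0}
    - {"gripper": 1,"dx": 0.002,"dy": 0.03,"dz": 0,"twist": 0}

```text
time: 15.2
ee_pos: [0.5607, -0.2826, 0.1601]
orientation: [-0.0, 0.996, 0.089, -0.001]
wrist_force: [-0.2, -0.3, -4.5]
opening: 0.67
finger_force: 45.0
```

Call:
send_rows:
  series:
    - {"gripper": 1,"dx": 0.002,"dy": 0.02,"dz": 0,"twist": 0}
    - {"gripper": 1,"dx": 0,"dy": 0.004,"dz": 0,"twist": 5}
    - {"gripper": 1,"dx": 0,"dy": 0,"dz": 0,"twist": 7}
    - {"gripper": 1,"dx": 0,"dy": 0,"dz": 0,"twist": 6}
    - {"gripper": 1,"dx": 0,"dy": 0,"dz": 0,"twist": 0}

```text
time: 15.7
ee_pos: [0.5667, -0.3034, 0.1601]
orientation: [-0.0, 0.998, -0.068, -0.001]
wrist_force: [0.2, -0.2, -5.1]
opening: 0.665
finger_force: 45.0
```

Run:
```python
from h import *
e,yaw=st()
for n in ('wrist','side'):
    s=ctrl.snapshot(n); save(s,'h'+n)
    C=cloud(s,np.ones((384,512),bool))*1000
    m=(np.hypot(C[:,0]-563,C[:,1]+341)<60)&(C[:,2]<60); print(n,'board z',np.percentile(C[m,2],[5,50,95]).round(1) if m.sum() else 0)
    for q in ctrl.masks_of(s,'chopping_board')[:1]: 
        P=cloud(s,q['region']); P=P[(P[:,2]>.012)&(P[:,2]<.03)];print(q['confidence'],rect(P))
    m=(C[:,2]>45)&(C[:,2]<85)&(np.hypot(C[:,0]-617,C[:,1]+476)<60); print('lemon',C[m].mean(0).round(1) if m.sum() else 0)
goto([568,-301,0],-7.8)
```

```text
t 15.7 tcp mm [ 566.7 -303.4  160.1] yaw -7.82 F [ 0.2 -0.2 -5.1] T [0.04 0.01 0.01] open 0.665 ff 45.0 q [-0.49  0.45  1.65 -0.    1.04  1.21]
wrist board z [18.5 19.6 20.8]
0.65 (array([ 565.1, -343.8]), 340.7, 247.8, 82.22)
lemon [ 618.5 -469.    66.6]
side board z [18.3 21.  24.1]
0.67 (array([ 565.7, -295.3]), 262.3, 261.6, -7.76)
lemon 0
t 15.9 tcp mm [ 567.5 -303.   161. ] yaw -7.57 F [ 0.3 -0.2 -4.8] T [ 0.01  0.05 -0.02] open 0.674 ff 45.0 q [-0.49  0.45  1.65 -0.    1.04  1.21]
dx 0.2 dy -2.1 dz 161.0 twist after 0.23
```

View pics/hwrist.png

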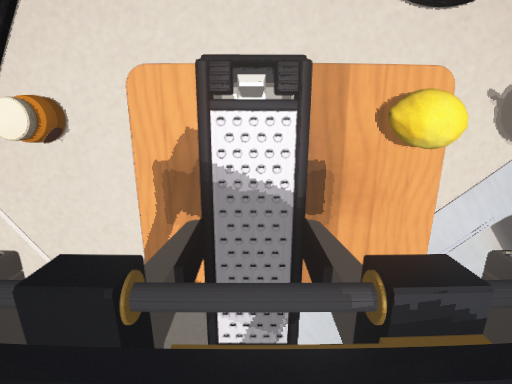

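The wrist view shows the grater over the board, with the lemon at (428,117) px well to the side. I'll lower it.

Call:
send_rows:
  series:
    - {"gripper": 1,"dx": 0,"dy": 0,"dz": 0.012,"twist": 0}
    - {"gripper": 1,"dx": 0,"dy": 0,"dz": 0.016,"twist": 0}
    - {"gripper": 1,"dx": 0,"dy": 0,"dz": 0.014,"twist": 0}
    - {"gripper": 1,"dx": 0,"dy": 0,"dz": 0.01,"twist": 0}
    - {"gripper": 1,"dx": 0,"dy": 0,"dz": 0,"twist": 0}

```text
time: 16.4
ee_pos: [0.5666, -0.3022, 0.1071]
orientation: [-0.001, 0.998, -0.067, -0.002]
wrist_force: [-0.8, 0.1, -4.7]
opening: 0.669
finger_force: 45.0
```

Call:
send_rows:
  series:
    - {"gripper": 1,"dx": 0,"dy": 0,"dz": 0.001,"twist": 0}
    - {"gripper": 1,"dx": 0,"dy": 0,"dz": 0.001,"twist": 0}
    - {"gripper": 1,"dx": 0,"dy": 0,"dz": 0.001,"twist": 0}
    - {"gripper": 1,"dx": 0,"dy": 0,"dz": 0.001,"twist": 0}
    - {"gripper": 1,"dx": 0,"dy": 0,"dz": 0,"twist": 0}

```text
time: 16.9
ee_pos: [0.568, -0.303, 0.1058]
orientation: [0.0, 0.998, -0.067, 0.0]
wrist_force: [-0.4, -0.0, -5.1]
opening: 0.672
finger_force: 45.0
```

Call:
send_rows:
  series:
    - {"gripper": 1,"dx": 0,"dy": 0,"dz": 0.001,"twist": 0}
    - {"gripper": 1,"dx": 0,"dy": 0,"dz": 0.001,"twist": 0}
    - {"gripper": 1,"dx": 0,"dy": 0,"dz": 0,"twist": 0}
    - {"gripper": 1,"dx": 0,"dy": 0,"dz": 0,"twist": 0}
    - {"gripper": 1,"dx": 0,"dy": 0,"dz": 0,"twist": 0}

```text
time: 17.4
ee_pos: [0.568, -0.303, 0.1037]
orientation: [0.0, 0.998, -0.067, 0.0]
wrist_force: [-0.6, 0.6, -4.6]
opening: 0.669
finger_force: 45.0
```

Call:
send_rows:
  series:
    - {"gripper": 1,"dx": 0,"dy": 0,"dz": 0.001,"twist": 0}
    - {"gripper": 1,"dx": 0,"dy": 0,"dz": 0.001,"twist": 0}
    - {"gripper": 1,"dx": 0,"dy": 0,"dz": 0,"twist": 0}
    - {"gripper": 1,"dx": 0,"dy": 0,"dz": 0,"twist": 0}
    - {"gripper": 1,"dx": 0,"dy": 0,"dz": 0,"twist": 0}

```text
time: 17.9
ee_pos: [0.5682, -0.303, 0.1019]
orientation: [0.0, 0.998, -0.067, 0.0]
wrist_force: [-0.6, -0.4, 1.0]
opening: 0.663
finger_force: 45.0
```

Call:
send_rows:
  series:
    - {"gripper": 1,"dx": 0,"dy": 0,"dz": 0.001,"twist": 0}
    - {"gripper": 1,"dx": 0,"dy": 0,"dz": 0,"twist": 0}
    - {"gripper": 1,"dx": 0,"dy": 0,"dz": 0,"twist": 0}
    - {"gripper": 1,"dx": 0,"dy": 0,"dz": 0,"twist": 0}
    - {"gripper": 1,"dx": 0,"dy": 0,"dz": 0,"twist": 0}

```text
time: 18.4
ee_pos: [0.5683, -0.3031, 0.1009]
orientation: [0.0, 0.998, -0.067, 0.0]
wrist_force: [0.8, -0.8, 3.9]
opening: 0.671
finger_force: 45.0
```

Standing, with slight pressure. I'll open the gripper and retreat straight up.

Call:
send_rows:
  series:
    - {"gripper": -1,"dx": 0,"dy": 0,"dz": 0,"twist": 0}
    - {"gripper": -1,"dx": 0,"dy": 0,"dz": 0,"twist": 0}
    - {"gripper": -1,"dx": 0,"dy": 0,"dz": 0,"twist": 0}
    - {"gripper": -1,"dx": 0,"dy": 0,"dz": 0,"twist": 0}
    - {"gripper": -1,"dx": 0,"dy": 0,"dz": 0,"twist": 0}

```text
time: 18.9
ee_pos: [0.5678, -0.3029, 0.1004]
orientation: [-0.0, 0.998, -0.067, -0.0]
wrist_force: [0.8, 0.3, -0.6]
opening: 0.999
finger_force: 0.0
```

Call:
send_rows:
  series:
    - {"gripper": -1,"dx": 0,"dy": 0,"dz": -0.01,"twist": 0}
    - {"gripper": -1,"dx": 0,"dy": 0,"dz": -0.03,"twist": 0}
    - {"gripper": -1,"dx": 0,"dy": 0,"dz": -0.04,"twist": 0}
    - {"gripper": -1,"dx": 0,"dy": 0,"dz": -0.04,"twist": 0}
    - {"gripper": -1,"dx": 0,"dy": 0,"dz": -0.03,"twist": 0}

```text
time: 19.4
ee_pos: [0.5685, -0.3032, 0.2542]
orientation: [0.001, 0.998, -0.067, 0.001]
wrist_force: [1.1, -0.0, -0.8]
opening: 1.0
finger_force: 0.0
```

Call:
send_rows:
  series:
    - {"gripper": -1,"dx": 0,"dy": 0,"dz": 0,"twist": 0}
    - {"gripper": -1,"dx": 0,"dy": 0,"dz": 0,"twist": 0}
    - {"gripper": -1,"dx": 0,"dy": 0,"dz": 0,"twist": 0}
    - {"gripper": -1,"dx": 0,"dy": 0,"dz": 0,"twist": 0}
    - {"gripper": -1,"dx": 0,"dy": 0,"dz": 0,"twist": 0}

```text
time: 19.9
ee_pos: [0.5675, -0.3027, 0.2494]
orientation: [-0.0, 0.998, -0.067, -0.001]
wrist_force: [0.6, -0.4, 0.1]
opening: 1.003
finger_force: 0.0
```

Run:
```python
from h import *
e,yaw=st()
ims=[]
for n in ('wrist','side'):
    s=ctrl.snapshot(n); C=cloud(s,np.ones((384,512),bool))*1000; ims.append(s['img'])
    m=(np.hypot(C[:,0]-568,C[:,1]+303)<125)&(C[:,2]>97)&(C[:,2]<115); P=C[m]
    A=np.c_[P[:,:2]-[568,-303],np.ones(len(P))]; c=np.linalg.lstsq(A,P[:,2],rcond=None)[0]
    print(n,'plate z',np.percentile(P[:,2],[5,50,95]).round(1),rect(P/1000),'tilt',c.round(4))
cv2.imwrite('pics/i.png',cv2.resize(np.hstack(ims)[...,::-1],(800,300)))
```

```text
t 19.9 tcp mm [ 567.5 -302.7  249.4] yaw -7.71 F [ 0.6 -0.4  0.1] T [ 0.05  0.03 -0.03] open 1.003 ff 0.0 q [-0.49  0.36  1.57  0.    1.21  1.21]
wrist plate z [ 98.5 100.4 104.7] (array([ 566.4, -303.2]), 212.3, 62.4, -7.89) tilt [ 1.800000e-03 -4.000000e-04  1.011766e+02]Traceback (most recent call last):
  File "<stdin>", line 8, in <module>
    return _quantile_unchecked(
        a, q, axis, out, overwrite_input, method, keepdims, weights)
    return _ureduce(a,
                    func=_quantile_ureduce_func,
    ...<5 lines>...
                    overwrite_input=overwrite_input,
                    method=method)
    r = func(a, **kwargs)
    result = _quantile(arr,
                       quantiles=q,
    ...<2 lines>...
                       out=out,
                       weights=wgt)
    slices_having_nans = np.isnan(arr[-1, ...])
                                  ~~~^^^^^^^^^
IndexError: index -1 is out of bounds for axis 0 with size 0
```

The grater stands level: plate top is at about 105 mm (expected 22+63+20), tilt is under 0.002, and it sits centred on the board. I'm handing it in.

```bash
python3 -c "
from station import ctrl
print(ctrl.job_done())"
```

```text
the job is handed in; nothing more can be done
None
```

The grater is clipped together, was lifted with the box hanging from both hooks, and now stands level and released on the chopping board; I've handed the job in, but no verdict came back.

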